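# Right the toppled jug onto the food warmer and set the heat

## Task

The lidded steel jug has toppled over on the table: pick it up and stand it upright inside the free ring on the food warmer, setting it down gently rather than dropping it. Then slide the warmer's heat control to the middle mark of its track. Leave everything else on the table where it is.

Things in the scene. Friction and masses are not known exactly. Their poses are not given: they have to be found in the camera images.
- jug: Toppled lidded jug of plain steel with a black lid knob, round, no handle, 160 mm tall, 0.5 kg. Origin: centre of its foot's underside; z axis runs from foot to lid. Diameter 60 mm up to 45 mm from the foot, then tapering to a 42 mm neck from 75 to 120 mm, lid 52 mm wide at 127-138 mm, knob on top. Centre of mass at about 60 mm. Starts lying, lid end broadly towards the robot.
- warmer: Food warmer, a fixed steel box 260 mm (x, depth) by 340 mm (y) by 45 mm high; its black top has two thin grey ring outlines side by side, a covered dish on the one at its +y end. Origin: centre of its underside. The heat control's track runs along its y on the bare steel strip at its -x (robot) side.
- ring (a point): Centre of the free ring (the one at the warmer's -y end), on the warmer's flat top, 45 mm above the table; outline 110 mm in diameter, flat, z up.
- heat (a joint): Position of the heat control along its track, in m: 0 at the warmer's -y end, 0.16 at the +y end, growing along the warmer's +y; the middle mark is at 0.08. It stays where it is left; sliding it takes about 2 N.
- heat_top (a point): Centre of the top of the heat control's black grip, a block 28 mm (warmer's x) by 20 mm (y, along the track) by 40 mm high. Its top is 99.5 mm above the table, and it rides on a track housing 40 mm wide and 14 mm high on the warmer's top.
- heat_mark (a point): Middle mark of the track: a thin dark line across the housing and a little beyond, at half its length. This point lies on the housing's top, 40 mm below the level of the grip's top.
- dish: White covered dish, 96 mm wide, 72 mm high, standing on the warmer's other ring. Leave alone. Origin: centre of its underside.
- tumbler: Glass tumbler standing upside down, 74 mm wide, 120 mm high. Leave alone. Origin: centre of its underside.
- goblet: Stemmed glass, 72 mm wide, 160 mm high. Leave alone. Origin: centre of its underside.
- salt: Small wooden salt shaker, 42 mm wide, 75 mm high. Leave alone. Origin: centre of its underside.
- plate1: White dinner plate, 230 mm wide, 22 mm high. Leave alone. Origin: centre of its underside.
- spoon: Steel spoon, 180 mm long, lying on the table. Leave alone. Origin: near its middle, underside; x along it.
- roll: Bread roll, 86 mm wide, 49 mm high. Leave alone. Origin: centre of its underside.
Mind the look-alikes: they are no part of the job. Leave any brown or orange look-alike of the jug alone.

How it is judged:
By the outcome, as a careful person would: the job done as asked, in the order asked, and still so for the second after the job is handed in, with the robot touching nothing.
It also fails if it takes over 51 s, if anything falls off the work surface, if the arm or the gripper's body presses on something with over 40 N, if the wrist force passes 120 N, or if a joint passes its speed limit or range.

## Robot

A 7-joint arm with a two-finger parallel gripper is mounted at the origin on the work surface. World frame = base frame: x ahead of the robot, y to its left, z up, the work surface at z = 0. Lengths are in mm, angles in rad, forces in N, time in s.
With the tool pointing down it reaches from about 425 to 875 mm from the base axis. Payload 4.7 kg.
Tool frame: the origin (TCP) lies between the finger pads; the fingertips stand 8 mm ahead of it and the grasp point (between the pads) lies 11 mm behind it; z points along the fingers, y is the direction in which the jaws open and shut (so a half turn about z gives the same grasp; the last joint's range is limited). The gripper opens to 87 mm and grips with 3 to 60 N. Pads are 19 mm wide; open, the fingers measure 117 mm over their backs; the gripper's body (75 mm by 190 mm) begins 51 mm behind the grasp point.
Start: joints at [1.199, 0.321, -0.07, 1.45, 0.023, 1.371, -0.057], TCP at [244.577, -602.255, 192.087] pointing down, gripper open.
Joint ranges: [-2.86, 2.86], [-0.3, 2.09], [-1.38, 1.24], [0.06, 2.45], [-1.56, 4.7], [0.09, 2.05], [-2.69, 2.69]. Speed limits (rad/s): [2.57, 2.57, 3.14, 3.14, 3.14, 3.14, 3.14].

## Interface

Orientations are given as a unit quaternion [w, x, y, z].
In Python, from cell import bot gives the robot as it stands. The module is installed in compiled form; this text tells all that it offers.
- The arm moves only by the tool move_arm, never from a script. Its argument "plan" is a list of rows, each a list of 2 entries, a list of its own where there are three numbers: the shift along the tool's x, y, z in mm, then the turn about the tool's z in degrees. A call has 1 to 20 rows; each row is the pose to reach, as a shift and turn from the pose commanded when the call began, along the tool's axes at that moment; what a row does not reach only later rows make up. A row lasts 1/12 s, in which the tool goes at most 41.7 mm and 7.16 degrees, less where a joint would pass 70% of its speed; a pose out of reach is approached as far as the arm can. A call with a gripper value outside its range is refused whole. "fingers" is the opening, from 0 (shut) to 1 (fully open), set as the call begins (left out, the last holds). The fingers move at their own pace and stop on an object; "newtons" is the grip in N (left out, the last holds). Time passes only in rows, so rows that repeat a pose let the fingers close. It gives the time, the measured TCP pose, the force and the opening at its end, in the units of the state.
- bot.get_state(): the state, without advancing time (a new reading comes with each control period).
- bot.snapshot(name): name is "scene" or "top" or "wrist"; returns the picture (384x512x3 uint8, red, green, blue); there is no depth.
- bot.camera_info(name): a dict with "K" (3x3 intrinsics, pixels), "R" (3x3) and "t" (3): a world point X has camera coordinates R X + t; the wrist camera has in their place "hand_eye" (4x4, takes a point from camera to tool coordinates, whose origin is the TCP and whose axes are the flange's). Camera axes: x right, y down, z forward; pixel columns grow to the right and rows downward; lengths in mm; the calibration is good to about 2 mm. A picture is of the moment at which its call begins: read the wrist's pose just before it. camera_info takes no time and is no camera call.
- bot.finish_job(): hands the job in, once; it reports no verdict.
The state is a dict: "clock": time; "q": joint angles; "joint_velocities": joint speeds; "effort": joint torques, N m; "eef_pos": TCP position; "orientation": TCP orientation; "force": force on the tool from outside, world axes, zero at the start; "ft_torque": the same for the moment, N m; "grip_width": opening from 0.0 (shut) to 1.0 (fully open).
Only numpy, scipy, OpenCV 4.12 (cv2) and the standard library are available. Lean on these libraries where they do the work, as an engineer would, in place of code of your own. Each camera call takes 0.05 s, during which the arm holds its last target.

## Working session

There is one attempt and no reset: what is moved stays moved. The work goes in short steps, Python scripts to look and compute and a tool call to move; the robot and the scene stay as the last step left them, time stands still between calls to the robot, and variables do not carry over. Pictures are saved under pics/ and viewed, and the job is handed in when it is done.

Besides the shell and the picture viewer there is one more tool, called after "Request:" as a command line: name --argument value ..., lists and objects as JSON in quotes. move_arm: Moves the arm, as the interface text tells. Its arguments: {"type":"object","properties":{"plan":{"type":"array"},"fingers":{"type":"number"},"newtons":{"type":"number"}},"required":["plan"]}

```bash
mkdir -p pics; python3 - <<'E'
from cell import bot
import cv2,json
print(bot.get_state())
for n in ["scene","top","wrist"]:
    im=bot.snapshot(n); cv2.imwrite(f"pics/{n}0.png",im[:,:,::-1])
    print(n,bot.camera_info(n))
E
```

```text
{'clock': 0.0, 'q': array([ 1.19910969,  0.32184683, -0.07006059,  1.45166493,  0.02260639,
        1.37077142, -0.05689974]), 'joint_velocities': array([ 0.00012266, -0.00067373,  0.0006849 ,  0.00017188,  0.00058818,
       -0.00134588,  0.0001898 ]), 'effort': array([ 3.70140642e-04, -4.91284025e+01, -4.04076716e-01, -3.12526488e+01,
       -6.39911927e-02,  4.35965171e-02,  1.68298247e-04]), 'eef_pos': array([ 244.2968446 , -601.69835131,  190.95094766]), 'orientation': array([-9.22214540e-04,  9.81452391e-01,  1.91703670e-01, -2.36209664e-04]), 'force': array([-0.43542525, -0.32846367,  0.55293996]), 'ft_torque': array([-2.10034557e-06, -3.12129455e-02,  5.03681349e-02]), 'grip_width': 1.0009223311538922}
scene {'K': array([[463.53522117,   0.        , 255.97125641],
       [  0.        , 463.53522117, 186.77524729],
       [  0.        ,   0.        ,   1.        ]]), 'R': array([[-0.65874457,  0.75226358,  0.0124538 ],
       [ 0.49091672,  0.44231333, -0.75057291],
       [-0.57013715, -0.48832205, -0.66067027]]), 't': array([ 365.481169  ,  -93.13181867, 1723.06481264])}
top
[... 192 characters left out ...]
9981607, -0.0109403 ],
       [-0.99719247,  0.01651009, -0.07303832],
       [ 0.07320551,  0.00975907, -0.99726913]]), 't': array([ -81.59994892,  445.09596571, 1536.52902166])}
wrist {'K': array([[270.30150172,   0.        , 253.31317782],
       [  0.        , 270.30150172, 195.39319026],
       [  0.        ,   0.        ,   1.        ]]), 'hand_eye': array([[-5.53279463e-04, -9.70772313e-01, -2.40001688e-01,
         6.61190097e+01],
       [ 9.99999620e-01, -6.98903484e-04,  5.21650079e-04,
         4.70280268e-01],
       [-6.74141470e-04, -2.40001308e-01,  9.70772331e-01,
        -1.92181634e+02],
       [ 0.00000000e+00,  0.00000000e+00,  0.00000000e+00,
         1.00000000e+00]])}
```

View pics/scene0.png

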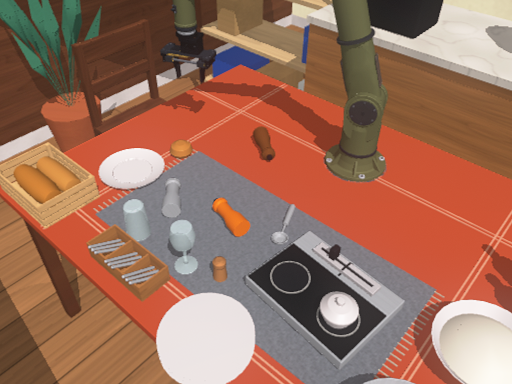

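View pics/top0.png

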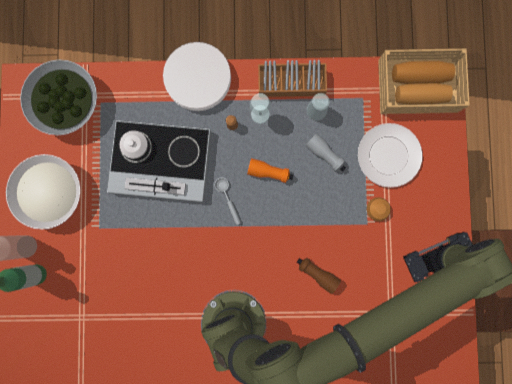

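View pics/wrist0.png

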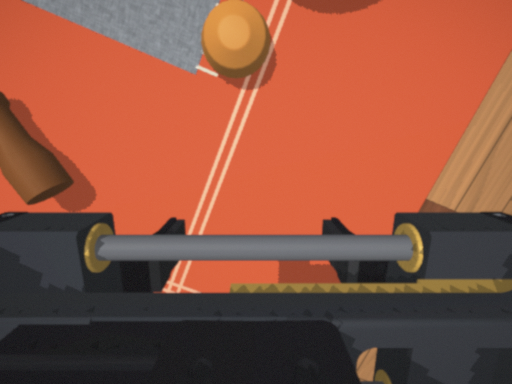

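The steel jug is at top (327,153), with its lid end around (342,168). The orange and brown ones are the decoys, the free ring is at (184,151) and the control at (167,187). I'll zoom in next.

```bash
python3 - <<'E'
import cv2
im=cv2.imread("pics/top0.png")
a=cv2.resize(im[120:190,285:365],None,fx=7,fy=7,interpolation=cv2.INTER_CUBIC); cv2.imwrite("pics/a.png",a)
b=cv2.resize(im[115:210,100:220],None,fx=6,fy=6,interpolation=cv2.INTER_CUBIC); cv2.imwrite("pics/b.png",b)
im=cv2.imread("pics/scene0.png")
b=cv2.resize(im[225:365,240:410],None,fx=4,fy=4,interpolation=cv2.INTER_CUBIC); cv2.imwrite("pics/c.png",b)
b=cv2.resize(im[165:230,120:220],None,fx=7,fy=7,interpolation=cv2.INTER_CUBIC); cv2.imwrite("pics/d.png",b)
E
```

```text
(no output)
```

View pics/a.png

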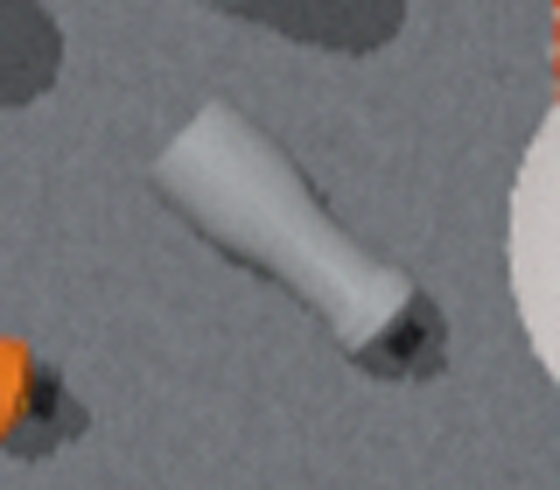

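View pics/b.png

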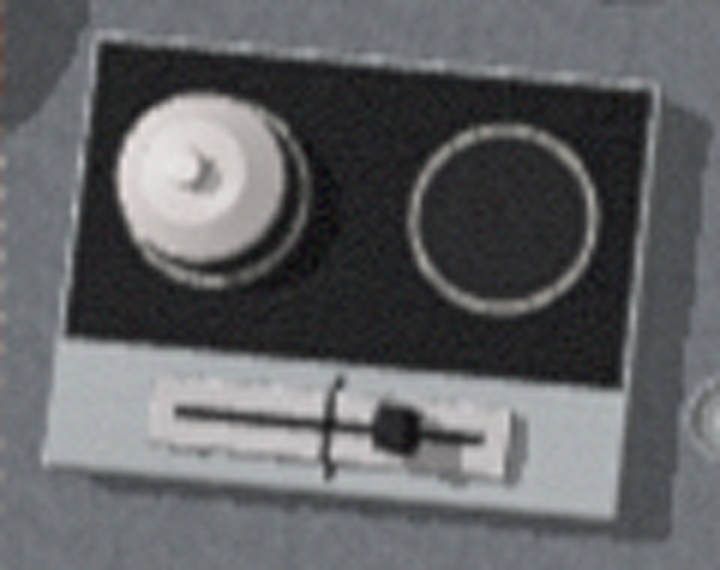

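View pics/c.png

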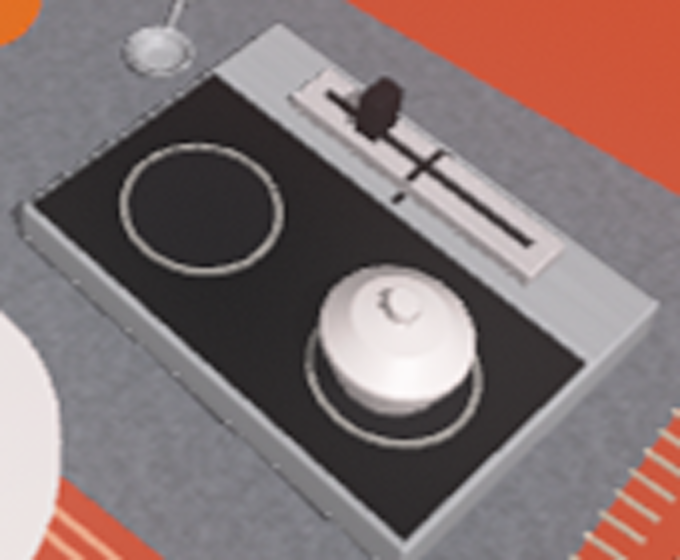

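View pics/d.png

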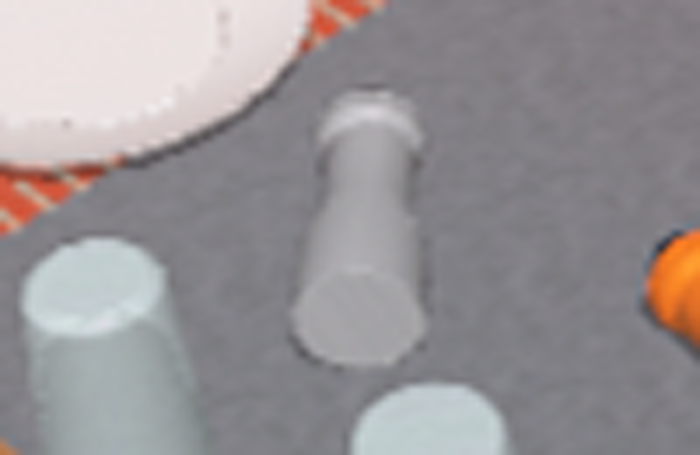

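```bash
cat > h.py <<'E'
import numpy as np
from scipy.spatial.transform import Rotation as Ro
K={}
def ray(ci,px):
    d=np.linalg.inv(ci["K"])@np.array([px[0],px[1],1.]); R=ci["R"];return -R.T@ci["t"],R.T@d
def at(ci,px,z):
    o,d=ray(ci,px); return o+d*(z-o[2])/d[2]
def proj(ci,X):
    p=ci["K"]@(ci["R"]@np.array(X)+ci["t"]); return p[:2]/p[2]
def wrist(ci,st):
    H=np.array(ci["hand_eye"]); q=st["orientation"]; T=np.eye(4); T[:3,:3]=Ro.from_quat([q[1],q[2],q[3],q[0]]).as_matrix(); T[:3,3]=st["eef_pos"]
    M=np.linalg.inv(T@H); return dict(K=ci["K"],R=M[:3,:3],t=M[:3,3])
def cr(p,s,o): return ((p[0]+.5)/s-.5+o[0],(p[1]+.5)/s-.5+o[1])
def totool(st,dX):
    q=st["orientation"]; return Ro.from_quat([q[1],q[2],q[3],q[0]]).as_matrix().T@np.array(dX)
E
python3 - <<'E'
from h import *
from cell import bot
np.set_printoptions(precision=1,suppress=True)
T=bot.camera_info("top");S=bot.camera_info("scene")
A=lambda p,z:at(T,cr(p,7,(285,120)),z)
B=lambda p,z:at(T,cr(p,6,(100,115)),z)
C=lambda p,z:at(S,cr(p,4,(240,225)),z)
D=lambda p,z:at(S,cr(p,7,(120,165)),z)
f=[A((215,100),30),A((152,170),30)];l=[A((410,285),27),A((352,350),27)]
print("foot",f,"lid",l,"knob",A((408,340),26))
fm=sum(f)/2;lm=sum(l)/2;print(fm,lm,lm-fm,np.linalg.norm(lm-fm),np.degrees(np.arctan2(*(lm-fm)[1::-1])), 'widths',np.linalg.norm(f[0]-f[1]),np.linalg.norm(l[0]-l[1]))
print("scene foot centre",D((359,318),30))
print("ring",B((504,218),45),C((203,208),45))
print("corn",[B(p,45) for p in((95,35),(660,85),(615,518),(45,465))])
print("corn scene",[C(p,45) for p in((278,25),(658,305),(405,540),(25,203))])
print("mark",B((332,428),59.5),C((424,168),59.5))
print("track",B((175,411),59.5),B((485,438),59.5),C((328,93),59.5),C((530,243),59.5))
print("heat",B((396,425),99.5),C((382,85),99.5))
for n,p in dict(tumbler=(320,101),goblet=(260,101)).items(): print(n,at(T,p,140))
print("orange",at(T,(270,171),30),"salt",at(T,(231,121),70),"plate",at(T,(390,155),20))
E
```

```text
foot [array([ 660.5, -301.5,   30. ]), array([ 625.2, -268.7,   30. ])] lid [array([ 564.5, -398. ,   27. ]), array([ 531.9, -367.7,   27. ])] knob [ 536.7 -396.3   26. ]
[ 642.8 -285.1   30. ] [ 548.2 -382.9   27. ] [-94.6 -97.8  -3. ] 136.10145362118206 -134.0561009362078 widths 48.25057201485486 44.48964146916608
scene foot centre [ 642.2 -284.2   30. ]
ring [604.8 165.1  45. ] [606.  168.9  45. ]
corn [array([718.4, 406.8,  45. ]), array([682.3,  72.8,  45. ]), array([427.4, 101. ,  45. ]), array([463.9, 434.1,  45. ])]
corn scene [array([433.6, 105.7,  45. ]), array([469.8, 439.3,  45. ]), array([717.5, 406.1,  45. ]), array([683.7,  75.5,  45. ])]
mark [481.3 262.6  59.5] [487.1 267.6  59.5]
track [492.7 353.7  59.5] [474.  173.9  59.5] [475.3 178.9  59.5] [493.6 354.8  59.5]
heat [478.3 216.7  99.5] [476.  219.6  99.5]
tumbler [ 747.  -305.8  140. ]
goblet [ 750.7 -106.7  140. ]
orange [ 530.4 -138.2   30. ] salt [702.5  -4.9  70. ] plate [ 581.7 -566.3   20. ]
```

```bash
python3 - <<'E'
from h import *
from cell import bot
st=bot.get_state()
print(totool(st,np.array([550.5,-380,150])-st["eef_pos"]))
E
```

```text
[367.09052908 -90.24108571  41.2969322 ]
```

Request:
move_arm --plan '[[[25, -6, 3], -2], [[60, -15, 7], -5], [[98, -24, 11], -8], [[136, -33, 15], -11], [[174, -43, 20], -14], [[212, -52, 24], -17], [[250, -61, 28], -20], [[288, -70, 32], -22], [[322, -79, 36], -23], [[350, -86, 39], -24], [[367, -90, 41], -24], [[367, -90, 41], -24], [[367, -90, 41], -24]]' --fingers 1 --newtons 10

```text
clock: 1.23
eef_pos: [551.5, -379.0, 150.3]
orientation: [-0.001, 0.919, 0.393, -0.0]
force: [-0.1, 0.0, 0.0]
grip_width: 0.997
```

```bash
python3 - <<'E'
from h import *
from cell import bot
import cv2
st=bot.get_state()
im=bot.snapshot("wrist")[:,:,::-1].copy()
W=wrist(bot.camera_info("wrist"),st)
print(st["clock"],st["eef_pos"],st["orientation"],st["q"])
u=np.array([-.695,-.719,0]);f=np.array([642.5,-284.7,30])
v=np.array([-u[1],u[0],0])
im=cv2.resize(im,None,fx=1.5,fy=1.5)
for h in (75,100,127,138):
  for r,c in((0,(0,0,255)),(-26,(0,255,0)),(26,(0,255,0))):
    p=proj(W,f+h*u+r*v+[0,0,-3]); cv2.circle(im,tuple(int(round(x)) for x in p*1.5),2,c,-1)
cv2.imwrite("pics/w1.png",im)
E
```

```text
1.2333 [ 551.50774007 -378.95701768  150.34673468] [-5.78714492e-04  9.19478007e-01  3.93140935e-01 -2.53659882e-04] [ 0.78899626  0.39946837 -0.3000579   1.44477387  0.11874732  1.31642872
 -0.28154064]
```

View pics/w1.png

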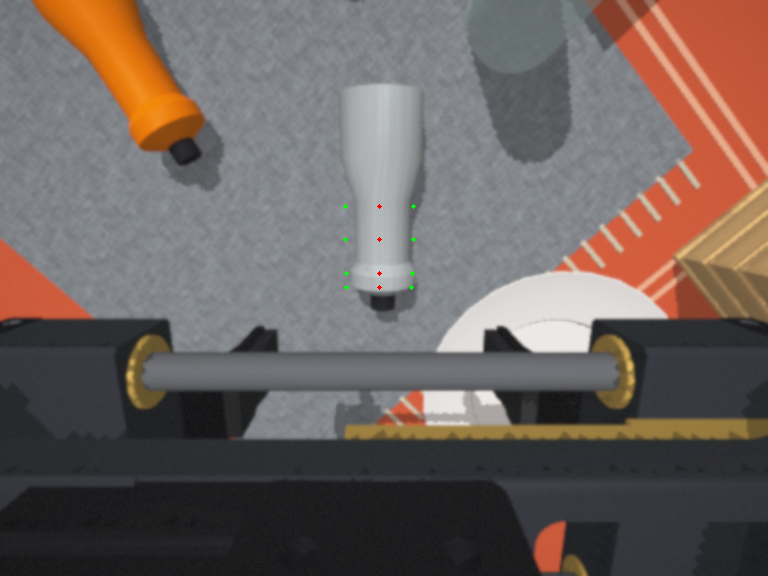

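The wrist picture shows the jug at (382,190) with its lid band at (383,278). My model is about 3 px to the left, so I'll shift +2 mm in tool y. I'm descending onto the lid band.

Request:
move_arm --plan '[[[-1, 2, 20], 0], [[-1, 2, 50], 0], [[-1, 2, 80], 0], [[-1, 2, 105], 0], [[-1, 2, 122], 0], [[-1, 2, 131], 0], [[-1, 2, 134], 0], [[-1, 2, 134], 0], [[-1, 2, 134], 0]]'

```text
clock: 2.03
eef_pos: [551.9, -384.1, 18.6]
orientation: [0.001, 0.92, 0.391, 0.0]
force: [-0.1, 0.2, -0.2]
grip_width: 0.999
```

Request:
move_arm --plan '[[[0, 0, 0], 0], [[0, 0, 0], 0], [[0, 0, 0], 0], [[0, 0, 0], 0], [[0, 0, 0], 0], [[0, 0, 0], 0], [[0, 0, 0], 0], [[0, 0, 0], 0]]' --fingers 0 --newtons 10

```text
clock: 2.7
eef_pos: [551.5, -382.8, 17.0]
orientation: [-0.0, 0.92, 0.392, -0.0]
force: [0.2, -0.3, 0.3]
grip_width: 0.481
```

```bash
python3 - <<'E'
from h import *
from cell import bot
import cv2
st=bot.get_state()
im=bot.snapshot("wrist")[:,:,::-1].copy()
print(st["clock"],st["eef_pos"],st["grip_width"],st["force"])
cv2.imwrite("pics/w2.png",im)
im=bot.snapshot("scene")[:,:,::-1].copy()
cv2.imwrite("pics/s2.png",cv2.resize(im[120:270,80:280],None,fx=4,fy=4))
E
```

```text
2.7 [ 551.458038   -382.83573661   17.01731454] 0.48105308432086 [ 0.20259178 -0.2852988   0.30816043]
```

View pics/w2.png

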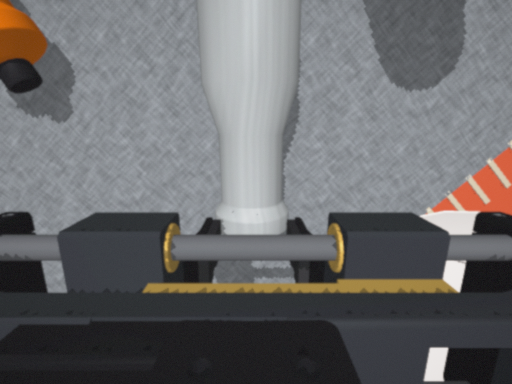

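View pics/s2.png

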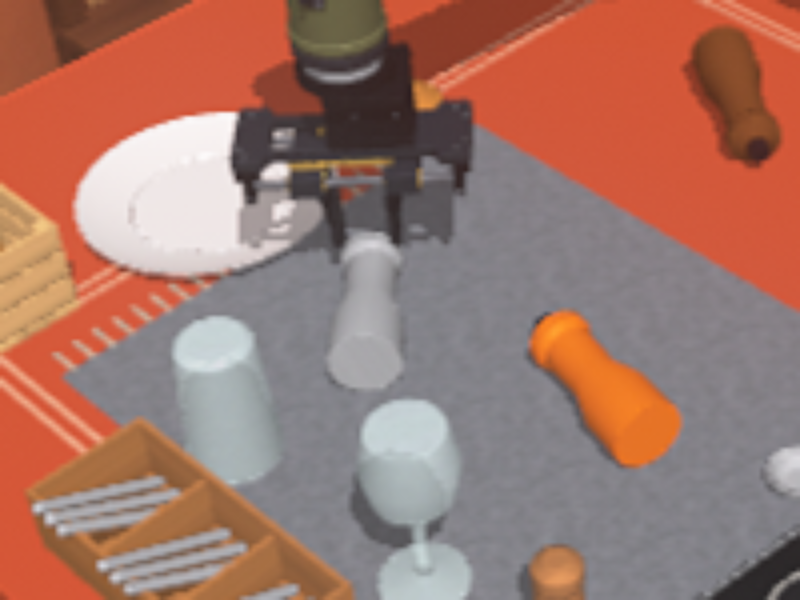

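Request:
move_arm --plan '[[[0, 0, 0], 0], [[0, 0, 0], 0], [[0, 0, 0], 0], [[2, 0, -10], 0], [[6, 0, -20], 0], [[10, 0, -30], 0], [[15, 0, -39], 0], [[15, 0, -39], 0], [[15, 0, -39], 0]]'

```text
clock: 3.55
eef_pos: [563.0, -371.5, 57.0]
orientation: [0.001, 0.92, 0.392, 0.001]
force: [-0.0, 0.8, 0.0]
grip_width: 0.007
```

```bash
cat > look.py <<'E'
from h import *
from cell import bot
import cv2,sys
n=sys.argv[1]
st=bot.get_state()
print(st["clock"],st["eef_pos"],st["grip_width"],st["force"],st["ft_torque"])
im=bot.snapshot("wrist")[:,:,::-1].copy()
s=bot.snapshot("scene")[:,:,::-1].copy()
x0,x1,y0,y1=map(int,sys.argv[2:6])
c=s[y0:y1,x0:x1]; c=cv2.resize(c,None,fx=384/c.shape[0],fy=384/c.shape[0])
o=np.hstack([im[:, 60:450],c]); cv2.imwrite(f"pics/{n}.png",o); print(o.shape)
E
python3 look.py l3 120 220 110 230
```

```text
3.55 [ 562.95492288 -371.54742939   57.01003773] 0.006789872956705113 [-1.25855710e-04  7.50300942e-01  3.80775673e-02] [-0.0232872  -0.00604933  0.00970226]
(384, 710, 3)
```

View pics/l3.png

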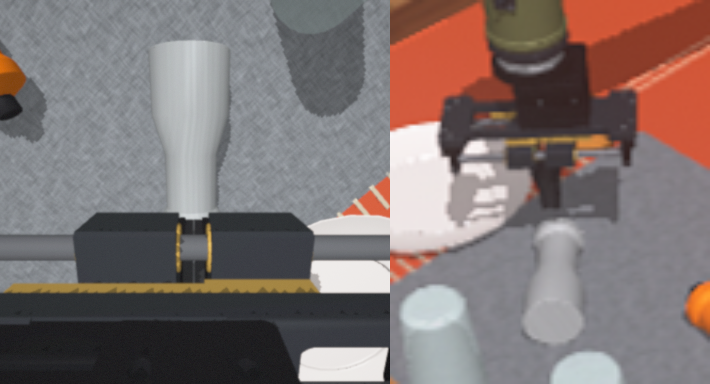

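The fingers were still closing at the last reading, and they ended up missing the lid. I'll open, back off and re-measure.

Request:
move_arm --plan '[[[-10, 0, -25], 0], [[-30, 0, -60], 0], [[-50, 0, -90], 0], [[-60, 0, -100], 0], [[-60, 0, -100], 0], [[-60, 0, -100], 0], [[-60, 0, -100], 0]]' --fingers 1

```text
clock: 4.23
eef_pos: [520.1, -413.4, 153.7]
orientation: [-0.002, 0.92, 0.392, -0.0]
force: [-0.0, 0.0, -0.8]
grip_width: 0.448
```

```bash
python3 - <<'E'
from h import *
from cell import bot
import cv2
st=bot.get_state();print(st["eef_pos"],st["grip_width"])
im=bot.snapshot("wrist")[:,:,::-1].copy()
t=bot.snapshot("top")[:,:,::-1].copy()
s=bot.snapshot("scene")[:,:,::-1].copy()
cv2.imwrite("pics/w4r.png",im);np.save("w4.npy",np.concatenate([st["eef_pos"],st["orientation"]]))
cv2.imwrite("pics/w4.png",cv2.resize(im[0:220,120:390],None,fx=2.9,fy=2.6,interpolation=cv2.INTER_CUBIC))
a=cv2.resize(t[120:190,285:365],None,fx=7,fy=7,interpolation=cv2.INTER_CUBIC); cv2.imwrite("pics/a4.png",a)
E
```

```text
[ 520.07191443 -413.35170473  153.68114437] 0.44771624230301355
```

View pics/w4.png

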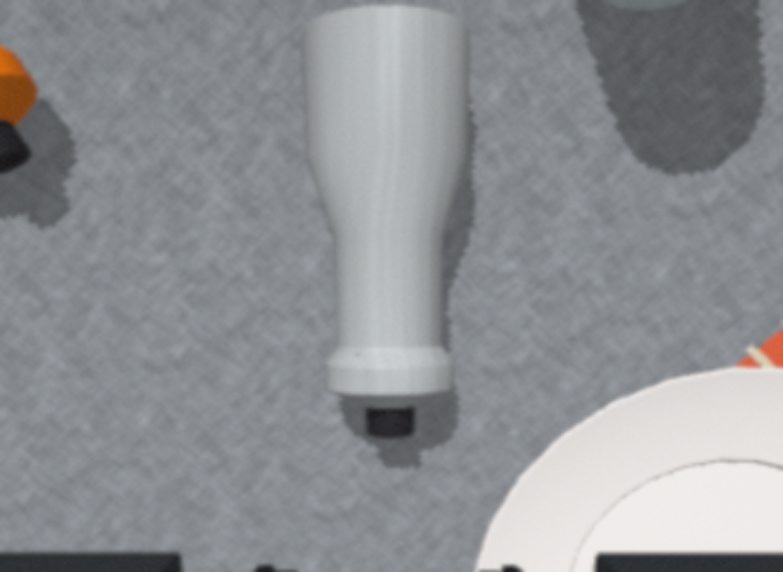

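View pics/a4.png

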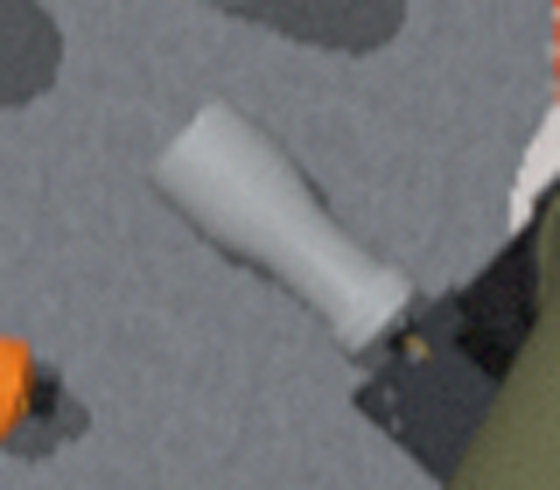

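```bash
python3 - <<'E'
from h import *
from cell import bot
np.set_printoptions(precision=1,suppress=True)
w=np.load("w4.npy");st=dict(eef_pos=w[:3],orientation=w[3:])
W=wrist(bot.camera_info("wrist"),st)
P=lambda x,y,z: at(W,(x/2.9+120,y/2.6),z)
a=P(328,388,26);b=P(452,388,26);print("lid end",(a+b)/2,np.linalg.norm(a-b))
a=P(328,367,26);b=P(452,367,26);print("lid start",(a+b)/2)
a=P(305,35,30);b=P(468,35,30);print("foot",(a+b)/2,np.linalg.norm(a-b))
print("knob end top", P(390,420,28))
print(wrist.__name__, np.linalg.inv(W["R"])@-W["t"])
E
```

```text
lid end [ 550.8 -384.1   26. ] 50.014663030059566
lid start [ 557.2 -377.4   26. ]
foot [ 646. -283.   30.] 58.02353439946561
knob end top [ 541.  -394.3   28. ]
wrist [ 566.7 -367.   345.9]
```

```bash
python3 - <<'E'
from h import *
from cell import bot
import cv2
np.set_printoptions(precision=1,suppress=True)
ci=bot.camera_info("wrist");H=np.array(ci["hand_eye"]);M=np.linalg.inv(H);W=dict(K=ci["K"],R=M[:3,:3],t=M[:3,3])
im=cv2.imread("pics/w2.png")
a=im[190:300,180:330];a=cv2.resize(a,None,fx=5,fy=5,interpolation=cv2.INTER_CUBIC)
for hw,c in((21,(0,0,255)),(26,(0,255,0))):
  for z in (8,-11,-30):
   for x in(-9.5,9.5):
    for s in(-1,1):
     p=proj(W,(x,s*hw,z)); q=((p-[180,190]+.5)*5).astype(int); cv2.circle(a,tuple(q),3,c,-1)
     if s==1: print(hw,z,x,p)
cv2.imwrite("pics/w2z.png",a)
E
```

```text
21 8 -9.5 [278.9 227.2]
21 8 9.5 [279.4 203.9]
21 -11 -9.5 [281.3 236.6]
21 -11 9.5 [282.  211.3]
21 -30 -9.5 [284.3 248. ]
21 -30 9.5 [285.1 220.2]
26 8 -9.5 [285.2 227.2]
26 8 9.5 [285.9 203.9]
26 -11 -9.5 [288.3 236.6]
26 -11 9.5 [289.1 211.3]
26 -30 -9.5 [292. 248.]
26 -30 9.5 [293.  220.2]
```

View pics/w2z.png

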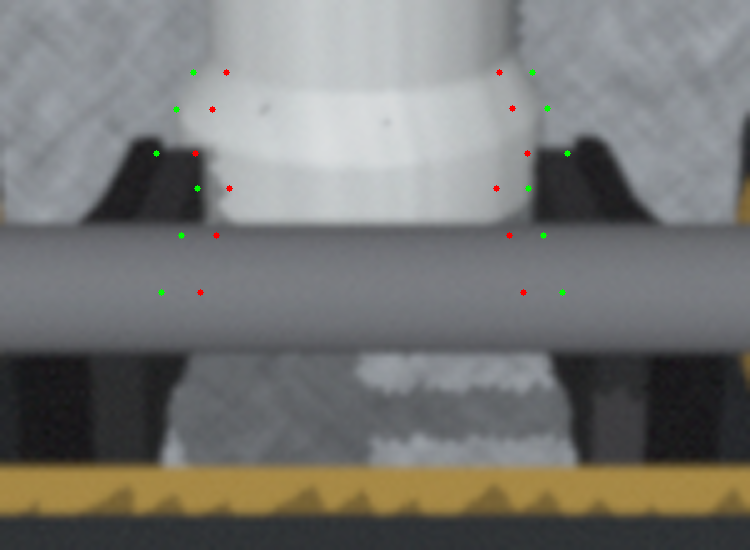

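```bash
python3 - <<'E'
import cv2,numpy as np
a=cv2.imread("pics/w4r.png")[195:300,170:340];b=cv2.imread("pics/w1.png")
a=cv2.resize(a,None,fx=4.6,fy=4.6,interpolation=cv2.INTER_CUBIC)
cv2.imwrite("pics/z1.png",a)
b=cv2.resize(b[300:440,215:555],None,fx=2.3,fy=2.3,interpolation=cv2.INTER_CUBIC)
cv2.imwrite("pics/z2.png",b)
E
```

```text
(no output)
```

View pics/z1.png

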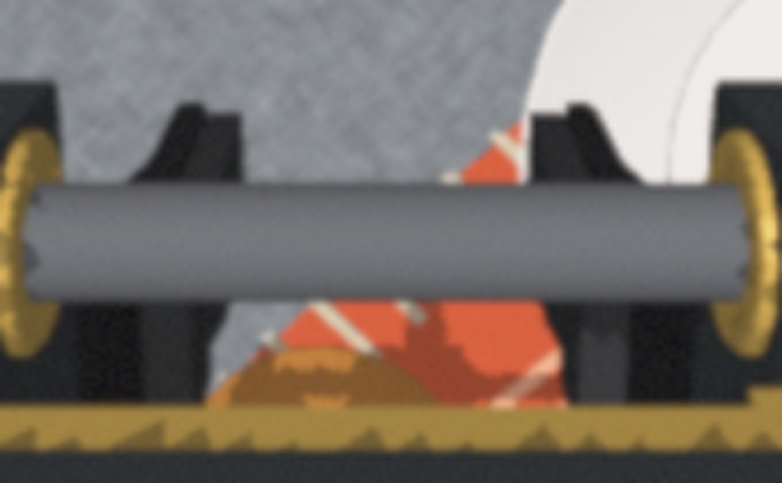

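View pics/z2.png

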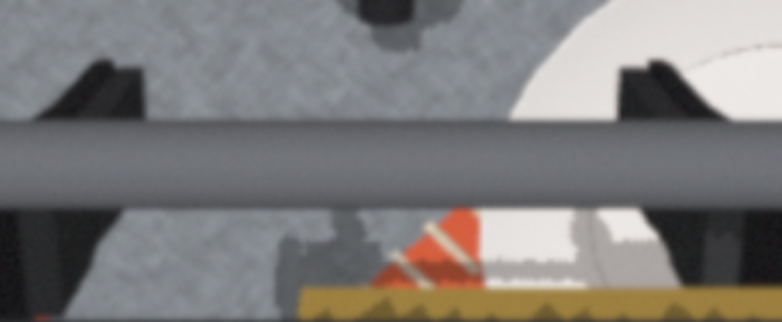

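```bash
python3 - <<'E'
from h import *
from cell import bot
import cv2
S=bot.camera_info("scene")
im=cv2.imread("pics/s2.png")
for z,c in((9,(0,0,255)),(17,(0,255,255)),(47,(0,255,0))):
  for s in(-1,1):
   for w in (21,36):
    p=proj(S,(551.5+s*w*.72,-382.8-s*w*.69,z)); q=((p-[80,120]+.5)*4).astype(int);cv2.circle(im,tuple(q),3,c,-1)
cv2.imwrite("pics/s2z.png",cv2.resize(im[60:320,200:500],None,fx=2.3,fy=2.3))
E
```

```text
(no output)
```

View pics/s2z.png

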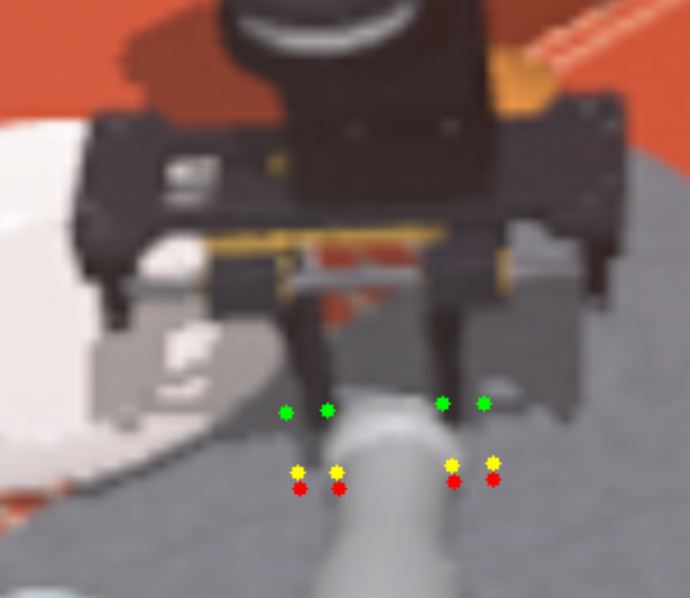

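```bash
python3 - <<'E'
from h import *
from cell import bot
import cv2
S=bot.camera_info("scene")
im=cv2.imread("pics/l3.png")
t=np.array([.693,.721,0])
im=cv2.resize(im[:,390:][80:260,80:260],None,fx=4,fy=4,interpolation=cv2.INTER_CUBIC)
for x,c in((9.5,(0,0,255)),(0,(0,255,255)),(-10,(0,255,0)),(-20,(255,0,0))):
  for z in (49,80):
    p=proj(S,np.array([563,-371.5,z])+x*t); q=(((p-[120,110])*3.2-80)*4).astype(int);cv2.circle(im,tuple(q),3,c,-1)
cv2.imwrite("pics/z3.png",im)
E
```

```text
(no output)
```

View pics/z3.png

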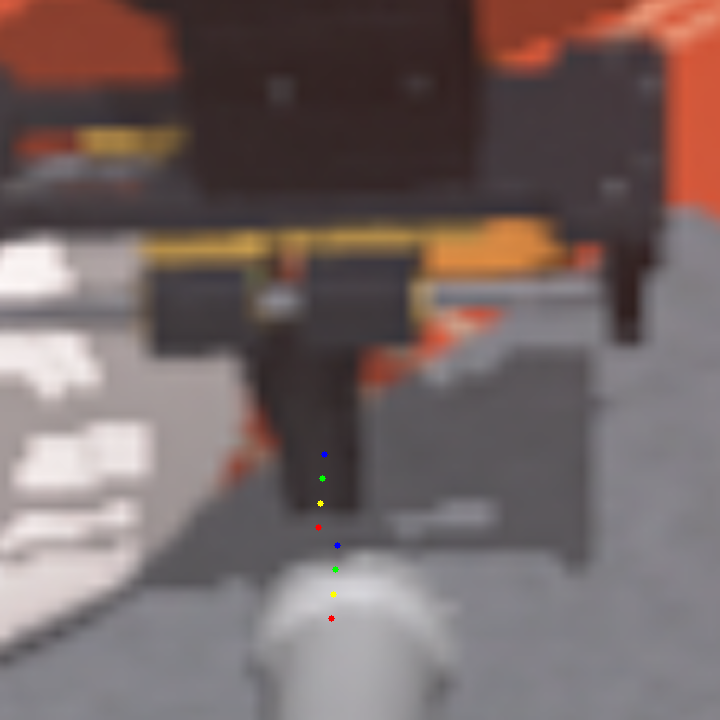

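Both cameras agree that the visible fingertips sit about 30 mm nearer the palm than the stated TCP + 8 mm. The first close therefore passed over the top of the lid. I'll go back down over the lid band and check the fingertip height before closing.

Request:
move_arm --plan '[[[15, 1, 15], 0], [[35, 2, 40], 0], [[47, 2, 75], 0], [[47, 2, 105], 0], [[47, 2, 125], 0], [[47, 2, 134], 0], [[47, 2, 134], 0], [[47, 2, 134], 0], [[47, 2, 134], 0]]' --fingers 1

```text
clock: 5.13
eef_pos: [555.6, -383.5, 23.8]
orientation: [0.001, 0.92, 0.392, 0.001]
force: [-1.0, 0.7, -0.3]
grip_width: 0.997
```

```bash
python3 look.py l5 120 220 130 220
```

```text
5.1333 [ 555.55618557 -383.49424909   23.83516942] 0.9968253796032654 [-1.04766188  0.68662237 -0.26361933] [-0.04596137 -0.04862334 -0.02039834]
(384, 817, 3)
```

View pics/l5.png

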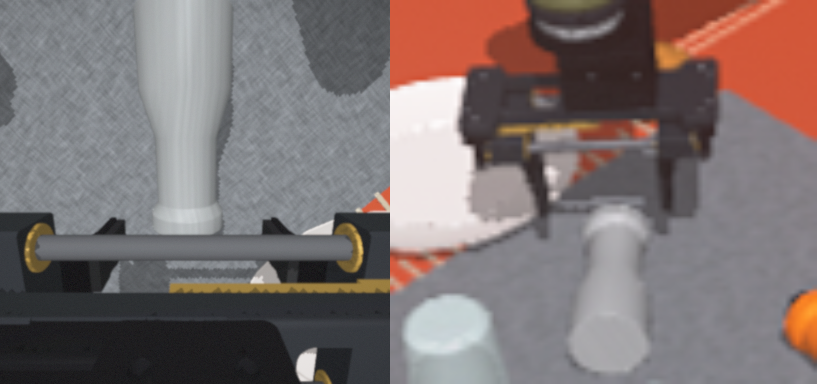

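```bash
python3 - <<'E'
from h import *
from cell import bot
S=bot.camera_info("scene")
t=np.array([.693,.721,0]);v=np.array([.721,-.693,0])
for z in (16,30,46,54,60):
  for x in (0,9.5): print(z,x,[proj(S,np.array([555.5,-383.5,z])+x*t+s*50*v).round(1) for s in(1,-1)])
E
```

```text
16 0 [array([156.6, 186.9]), array([186.2, 185.5])]
16 9.5 [array([156.4, 188.7]), array([186.1, 187.3])]
30 0 [array([156.1, 183.8]), array([185.8, 182.4])]
30 9.5 [array([155.9, 185.6]), array([185.7, 184.2])]
46 0 [array([155.5, 180.2]), array([185.4, 178.8])]
46 9.5 [array([155.2, 182. ]), array([185.3, 180.6])]
54 0 [array([155.1, 178.4]), array([185.2, 177. ])]
54 9.5 [array([154.9, 180.2]), array([185.1, 178.8])]
60 0 [array([154.9, 177. ]), array([185. , 175.6])]
60 9.5 [array([154.7, 178.8]), array([184.9, 177.4])]
```

```bash
python3 - <<'E'
import cv2
im=cv2.imread("pics/l5.png")[120:270,480:720]
cv2.imwrite("pics/z5.png",cv2.resize(im,None,fx=3.3,fy=3.3,interpolation=cv2.INTER_CUBIC))
E
```

```text
(no output)
```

View pics/z5.png

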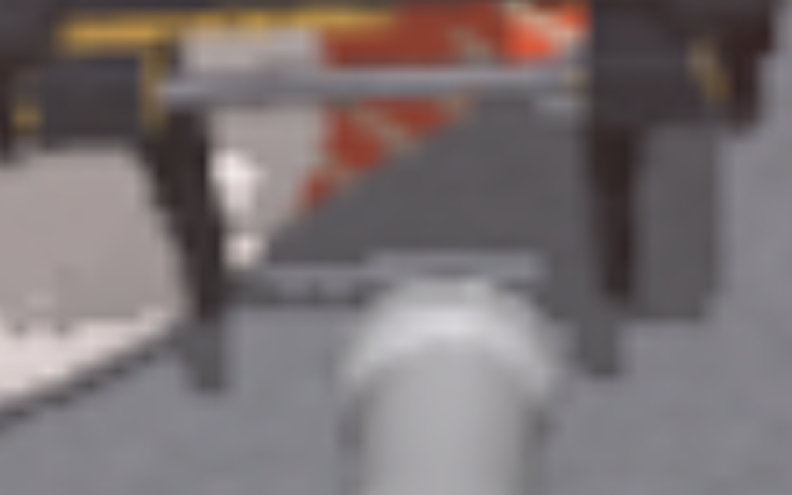

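Request:
move_arm --plan '[[[0, -3, 8], 0], [[0, -3, 18], 0], [[0, -3, 26], 0], [[0, -3, 29], 0], [[0, -3, 29], 0], [[0, -3, 29], 0]]'

```text
clock: 5.73
eef_pos: [551.9, -380.6, -7.5]
orientation: [-0.0, 0.92, 0.392, -0.0]
force: [0.3, 0.8, -0.4]
grip_width: 1.002
```

```bash
python3 look.py l6 120 220 130 220; python3 - <<'E'
import cv2,numpy as np
i=cv2.imread("pics/l6.png");a=i[120:270,480:720];b=i[180:300,100:290]
f=lambda a:cv2.resize(a,(390,390*a.shape[0]//a.shape[1]),interpolation=cv2.INTER_CUBIC)
cv2.imwrite("pics/z6.png",np.hstack([f(a)[:240],f(b)[:240]]))
E
```

```text
5.7333 [ 551.8732404  -380.5609696    -7.53853538] 1.002032533071584 [ 0.29828139  0.81952143 -0.3703392 ] [-0.01574448 -0.07476852  0.0380062 ]
(384, 817, 3)
```

View pics/z6.png

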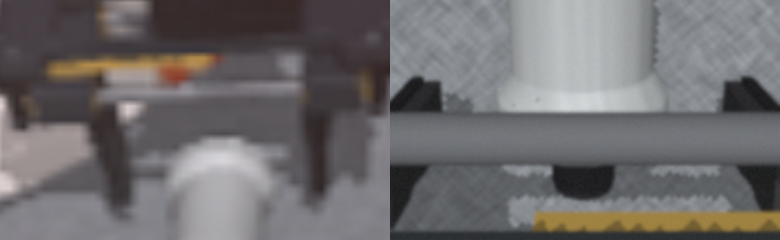

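Request:
move_arm --plan '[[[2, 0, 4], 0], [[2, 0, 4], 0], [[2, 0, 4], 0]]'

```text
clock: 6.08
eef_pos: [553.6, -379.0, -11.1]
orientation: [-0.0, 0.92, 0.392, -0.0]
force: [-0.1, -0.1, 0.0]
grip_width: 0.998
```

Request:
move_arm --plan '[[[0, 0, 0], 0], [[0, 0, 0], 0], [[0, 0, 0], 0], [[0, 0, 0], 0], [[0, 0, 0], 0], [[0, 0, 0], 0], [[0, 0, 0], 0], [[0, 0, 0], 0], [[0, 0, 0], 0], [[0, 0, 0], 0]]' --fingers 0 --newtons 14

```text
clock: 6.92
eef_pos: [553.5, -379.3, -10.9]
orientation: [0.0, 0.92, 0.392, -0.0]
force: [0.2, 0.4, -0.3]
grip_width: 0.585
```

```bash
python3 look.py l7 120 220 130 220
```

```text
6.9167 [ 553.49443841 -379.33894039  -10.91173735] 0.5851106099983763 [ 0.21117713  0.36078846 -0.34625894] [-0.03865002  0.0522661   0.11576508]
(384, 817, 3)
```

View pics/l7.png

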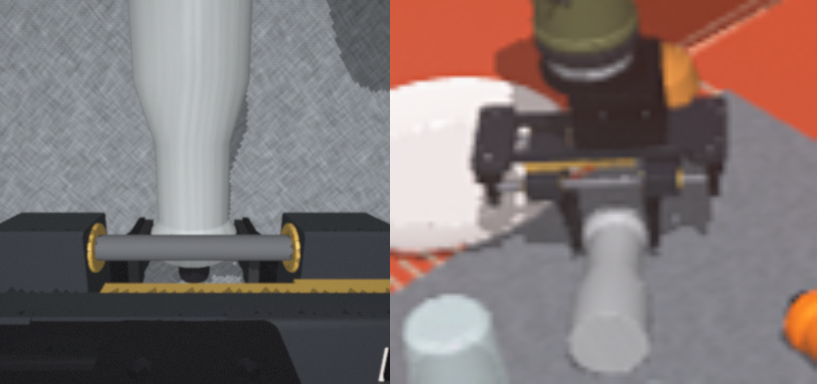

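Width 0.585 is about 51 mm, so the 52 mm lid band is held. Next is the first half of the uprighting arc.

Request:
move_arm --plan '[[[2, 0, -10], 0], [[6, 0, -20], 0], [[10, 0, -30], 0], [[15, 0, -39], 0], [[20, 0, -48], 0], [[27, 0, -57], 0], [[33, 0, -65], 0], [[41, 0, -72], 0], [[49, 0, -79], 0], [[58, 0, -85], 0], [[67, 0, -91], 0], [[67, 0, -91], 0]]'

```text
clock: 8.02
eef_pos: [603.2, -329.0, 82.9]
orientation: [0.001, 0.92, 0.393, 0.002]
force: [-1.8, -1.8, 4.7]
grip_width: 0.592
```

```bash
python3 look.py l8 110 220 100 220
```

```text
8.0167 [ 603.17141124 -328.95210207   82.90449468] 0.5917318824584015 [-1.75203629 -1.81283424  4.68207588] [-0.35445778  0.75758367  0.02573328]
(384, 742, 3)
```

View pics/l8.png

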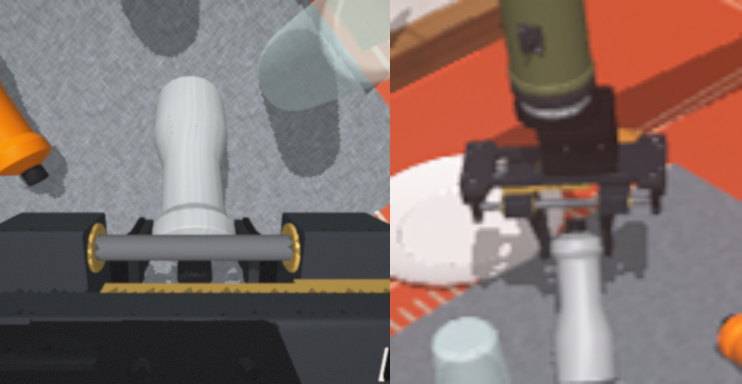

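Request:
move_arm --plan '[[[9, 0, -5], 0], [[19, 0, -10], 0], [[29, 0, -13], 0], [[39, 0, -16], 0], [[50, 0, -18], 0], [[60, 0, -19], 0], [[71, 0, -19], 0], [[82, 0, -18], 0], [[90, 0, -17], 0], [[95, 0, -16], 0], [[95, 0, -16], 0]]'

```text
clock: 9.03
eef_pos: [666.9, -260.4, 96.5]
orientation: [-0.0, 0.92, 0.393, 0.0]
force: [-2.5, 1.4, 5.0]
grip_width: 0.585
```

```bash
python3 look.py l9 110 220 100 220
```

```text
9.0333 [ 666.86319691 -260.41168883   96.52834714] 0.5846527019254605 [-2.45020025  1.43341628  4.99927345] [0.26975025 0.5944671  0.09456493]
(384, 742, 3)
```

View pics/l9.png

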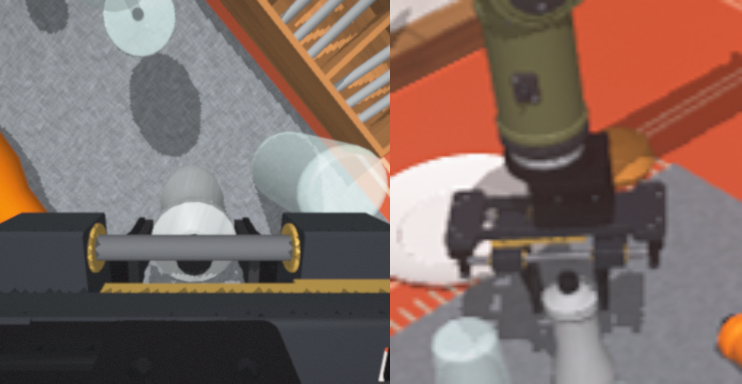

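```bash
cat > ov.py <<'E'
from h import *
from cell import bot
import cv2,sys
# overlay jug upright at foot x,y,z
n,x,y,z,x0,x1,y0,y1=sys.argv[1],*map(float,sys.argv[2:5]),*map(int,sys.argv[5:9])
S=bot.camera_info("scene"); s=bot.snapshot("scene")[:,:,::-1].copy()
k=min(800/(x1-x0),600/(y1-y0)); c=cv2.resize(s[y0:y1,x0:x1],None,fx=k,fy=k,interpolation=cv2.INTER_CUBIC)
for h,r in((0,30),(45,30),(75,21),(120,21),(127,26),(138,26),(160,0)):
    pts=np.array([((proj(S,(x+r*np.cos(a),y+r*np.sin(a),z+h))-[x0,y0]+.5)*k) for a in np.linspace(0,6.283,40)]).astype(int)
    cv2.polylines(c,[pts],True,(0,255,0),1); cv2.circle(c,tuple(pts[0]),2,(0,0,255),-1) if r==0 else 0
cv2.imwrite(f"pics/{n}.png",c)
E
python3 ov.py o9 667 -260 0 130 230 145 220
```

```text
(no output)
```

View pics/o9.png

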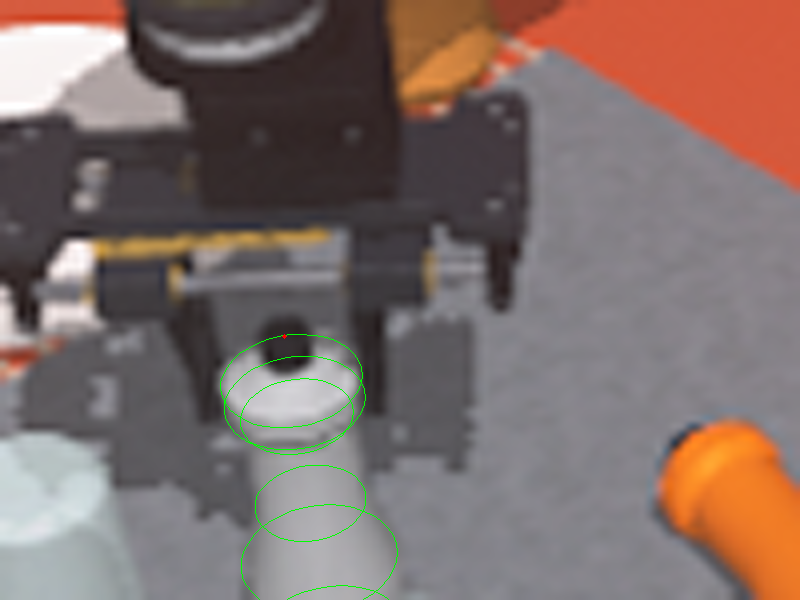

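Request:
move_arm --plan '[[[0, 0, 0], 0], [[0, 0, 0], 0], [[0, 0, -4], 0], [[0, 0, -14], 0], [[0, 0, -34], 0], [[0, 0, -60], 0], [[0, 0, -85], 0], [[0, 0, -98], 0], [[0, 0, -102], 0], [[0, 0, -102], 0]]' --fingers 0 --newtons 35

```text
clock: 10.02
eef_pos: [666.1, -263.1, 198.6]
orientation: [0.001, 0.92, 0.391, 0.0]
force: [-0.5, -0.1, -5.6]
grip_width: 0.586
```

```bash
python3 ov.py o10 667 -260 102 110 230 110 200; python3 - <<'E'
from h import *
from cell import bot
st=bot.get_state();print(st)
print(totool(st,np.array([605.5,167,198])-st["eef_pos"]))
E
```

```text
{'clock': 10.0667, 'q': array([ 0.5647872 ,  0.48252678, -0.33651691,  1.24256933,  0.15545102,
        1.44283769, -0.52233868]), 'joint_velocities': array([ 0.00039155,  0.01863963,  0.00064467,  0.02977402,  0.00070879,
       -0.00088388, -0.0006129 ]), 'effort': array([ 3.35965434e-02, -6.22465968e+01, -4.73783657e+00, -3.53696287e+01,
       -4.60801239e-02,  6.06999311e-04,  1.83128715e-03]), 'eef_pos': array([ 665.30082275, -262.75803557,  196.86371102]), 'orientation': array([-3.11816950e-04,  9.20204018e-01,  3.91438390e-01, -6.75027392e-04]), 'force': array([-0.74299525,  1.00190212, -6.25098661]), 'ft_torque': array([ 0.03502589, -0.02605542,  0.06422567]), 'grip_width': 0.5848448203586246}
[ 268.1245436  -341.14157071   -1.02788329]
```

View pics/o10.png

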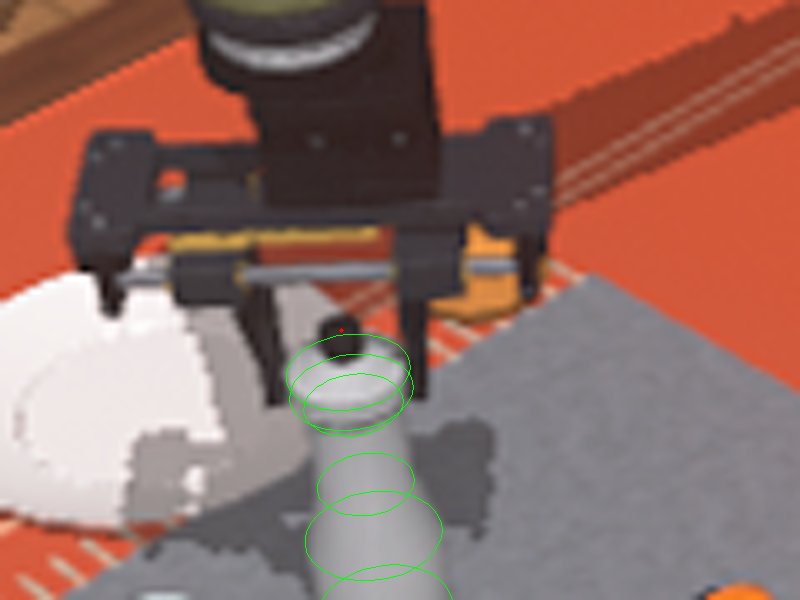

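Request:
move_arm --plan '[[[5, -7, 0], 1], [[14, -18, 0], 3], [[28, -35, 0], 6], [[44, -56, 0], 9], [[62, -79, 0], 12], [[80, -102, 0], 16], [[98, -125, 0], 20], [[116, -148, 0], 24], [[134, -171, 0], 28], [[152, -194, 0], 32], [[170, -217, 0], 36], [[188, -239, 0], 40], [[206, -262, 0], 44], [[223, -284, 0], 47], [[240, -305, 0], 49], [[253, -322, 0], 51], [[262, -333, 0], 52], [[267, -340, 0], 52], [[268, -341, 0], 52], [[268, -341, 0], 52]]'

```text
clock: 11.73
eef_pos: [605.4, 166.4, 196.6]
orientation: [0.001, 0.999, -0.051, -0.001]
force: [0.1, 0.0, -5.5]
grip_width: 0.585
```

```bash
python3 ov.py o11 605.5 167 102 220 400 160 330; python3 look.py l11 220 400 160 330
```

```text
11.7833 [605.95912308 165.18035642 196.96130064] 0.5836393488424118 [ 0.18202146 -0.52180484 -5.43473783] [-0.08140273 -0.00212274  0.02132189]
(384, 797, 3)
```

View pics/o11.png

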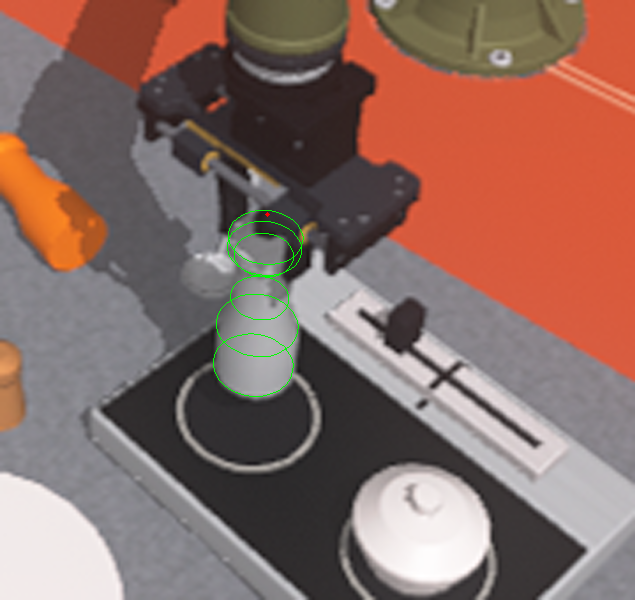

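View pics/l11.png

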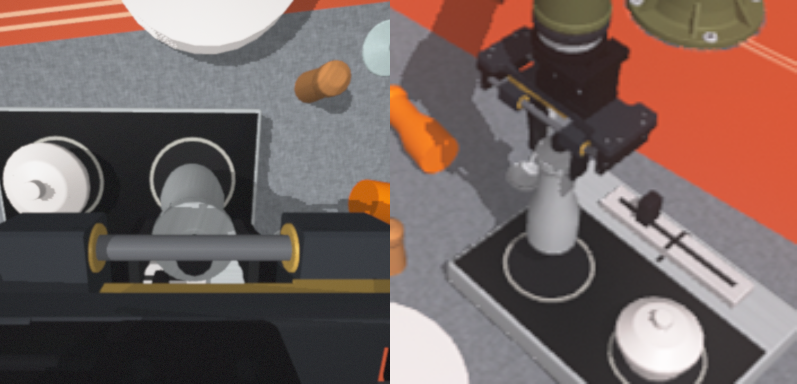

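```bash
python3 - <<'E'
from h import *
from cell import bot
import cv2
st=bot.get_state()
W=wrist(bot.camera_info("wrist"),st)
im=bot.snapshot("wrist")[:,:,::-1].copy()
for cx,cy,c in((605.5,167,(0,255,0)),(st["eef_pos"][0],st["eef_pos"][1],(0,0,255))):
  pts=np.array([proj(W,(cx+55*np.cos(a),cy+55*np.sin(a),45)) for a in np.linspace(0,6.283,60)])
  cv2.polylines(im,[(pts*8).astype(int)],True,c,1,cv2.LINE_AA,3)
cv2.imwrite("pics/r.png",cv2.resize(im[120:260,170:340],None,fx=4,fy=4))
E
```

```text
(no output)
```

View pics/r.png

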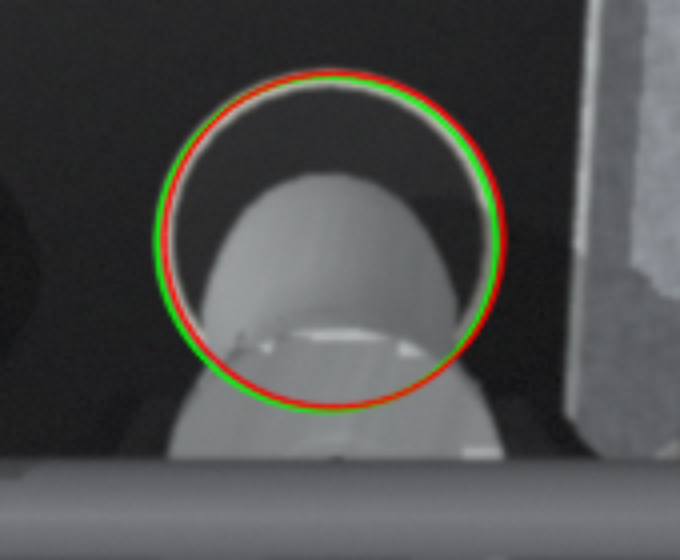

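The ring centre matches the model within about 2 mm. Lowering now.

Request:
move_arm --plan '[[[0, 0, 6], 0], [[0, 0, 16], 0], [[0, 0, 28], 0], [[0, 0, 38], 0], [[0, 0, 45], 0], [[0, 0, 49], 0], [[0, 0, 51], 0], [[0, 0, 51], 0], [[0, 0, 51], 0]]'

```text
clock: 12.68
eef_pos: [606.2, 167.2, 147.4]
orientation: [-0.0, 0.999, -0.051, 0.0]
force: [0.1, 0.5, -5.7]
grip_width: 0.58
```

Request:
move_arm --plan '[[[0, 0, 0.5], 0], [[0, 0, 1], 0], [[0, 0, 1.5], 0], [[0, 0, 2], 0], [[0, 0, 2.5], 0], [[0, 0, 2.5], 0], [[0, 0, 2.5], 0]]'

```text
clock: 13.27
eef_pos: [605.9, 167.0, 144.5]
orientation: [0.0, 0.999, -0.051, -0.0]
force: [0.3, 0.6, -5.4]
grip_width: 0.585
```

Request:
move_arm --plan '[[[0, 0, 0.5], 0], [[0, 0, 1], 0], [[0, 0, 1.5], 0], [[0, 0, 2], 0], [[0, 0, 2], 0], [[0, 0, 2], 0]]'

```text
clock: 13.77
eef_pos: [605.9, 167.0, 142.4]
orientation: [0.0, 0.999, -0.051, -0.0]
force: [-0.7, 1.3, -6.7]
grip_width: 0.581
```

Request:
move_arm --plan '[[[0, 0, 0.5], 0], [[0, 0, 1], 0], [[0, 0, 1.5], 0], [[0, 0, 1.5], 0], [[0, 0, 1.5], 0]]'

```text
clock: 14.18
eef_pos: [606.3, 167.1, 141.6]
orientation: [-0.0, 0.999, -0.051, 0.0]
force: [-0.6, -0.5, -2.0]
grip_width: 0.584
```

Request:
move_arm --plan '[[[0, 0, 0.5], 0], [[0, 0, 1], 0], [[0, 0, 1], 0], [[0, 0, 1], 0]]' --newtons 8

```text
clock: 14.52
eef_pos: [606.8, 167.3, 141.4]
orientation: [-0.0, 0.999, -0.051, 0.001]
force: [0.6, 0.6, 3.8]
grip_width: 0.586
```

```bash
python3 ov.py o12 605.5 167 45 240 340 200 290;python3 -c "
from cell import bot;print(bot.get_state()['force'],bot.get_state()['eef_pos'])"
```

```text
[1.50558157 0.07045093 5.26353659] [606.8134873  167.41680346 141.34742325]
```

View pics/o12.png

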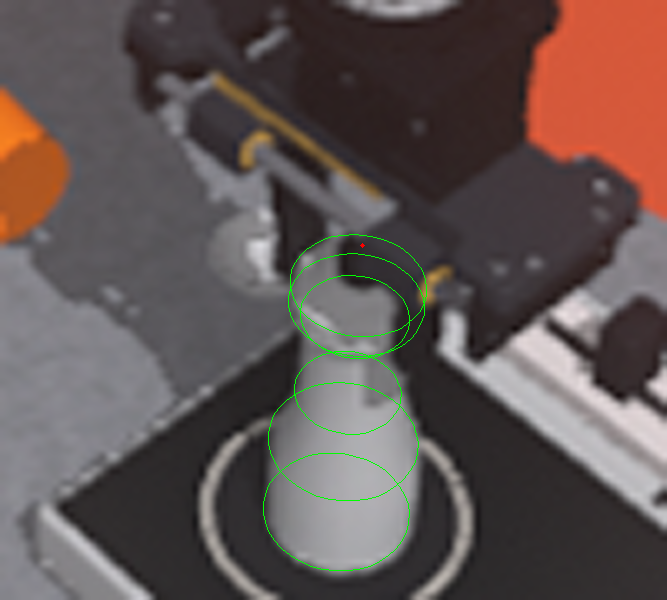

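Contact is confirmed (+4 to 5 N on the tool) and the jug is standing on the surface inside the ring. Releasing.

Request:
move_arm --plan '[[[0, 0, 0], 0], [[0, 0, 0], 0], [[0, 0, 0], 0], [[0, 0, 0], 0], [[0, 0, 0], 0], [[0, 0, 0], 0], [[0, 0, 0], 0]]' --fingers 0.95

```text
clock: 15.15
eef_pos: [605.8, 166.9, 139.8]
orientation: [0.0, 0.999, -0.051, -0.0]
force: [0.4, -0.1, 0.5]
grip_width: 0.94
```

Request:
move_arm --plan '[[[0, 0, -6], 0], [[0, 0, -18], 0], [[0, 0, -40], 0], [[0, 0, -68], 0], [[0, 0, -92], 0], [[0, 0, -106], 0], [[0, 0, -110], 0], [[0, 0, -110], 0]]'

```text
clock: 15.82
eef_pos: [606.8, 167.4, 252.4]
orientation: [-0.001, 0.999, -0.051, 0.002]
force: [0.0, -0.3, 0.0]
grip_width: 0.953
```

```bash
python3 ov.py o13 605.5 167 45 240 400 200 320; python3 -c "
from h import *
from cell import bot
st=bot.get_state();print(st['eef_pos'],st['grip_width'],totool(st,np.array([477,218,200])-st['eef_pos']))"
```

```text
[606.0786549  167.08532636 250.55933248] 0.9488338930287727 [-133.67365763  -37.38353357   50.43484827]
```

View pics/o13.png

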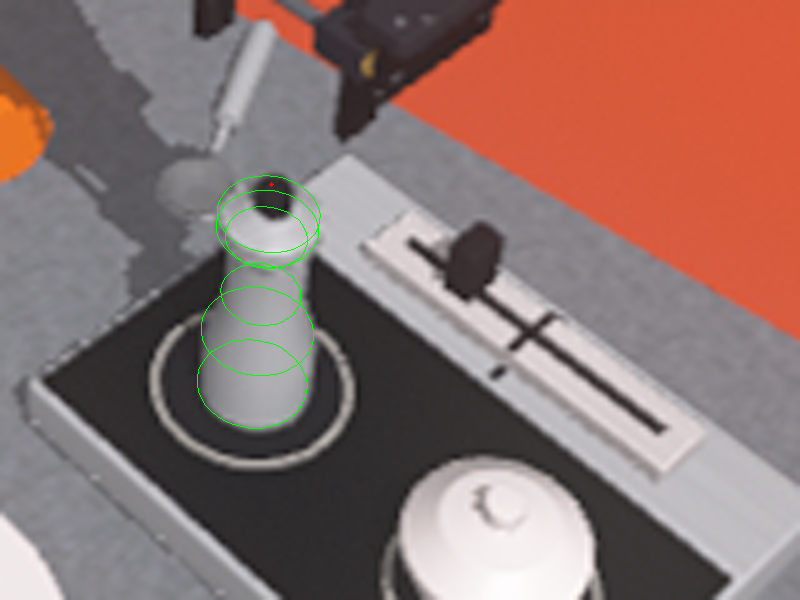

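The jug stands upright and free inside the ring. Now for the heat control: I'll take a close look from a pose set back from the track.

Request:
move_arm --plan '[[[-10, -2, 0], 0], [[-35, -6, 0], 0], [[-70, -14, 2], 0], [[-108, -22, 8], 0], [[-145, -29, 16], 0], [[-170, -34, 22], 0], [[-185, -37, 25], 0], [[-185, -37, 25], 0], [[-185, -37, 25], 0], [[-185, -37, 25], 0]]'

```text
clock: 16.7
eef_pos: [426.1, 222.0, 224.6]
orientation: [0.0, 0.999, -0.052, -0.0]
force: [0.3, 0.0, 0.3]
grip_width: 0.95
```

```bash
python3 - <<'E'
from h import *
from cell import bot
import cv2
st=bot.get_state();print(st["eef_pos"],st["orientation"])
im=bot.snapshot("wrist")[:,:,::-1].copy()
cv2.imwrite("pics/w14r.png",im);np.save("w14.npy",np.concatenate([st["eef_pos"],st["orientation"]]))
cv2.imwrite("pics/w14.png",cv2.resize(im[80:240,130:380],None,fx=3.2,fy=3.2,interpolation=cv2.INTER_CUBIC))
E
```

```text
[426.12771477 222.01430162 224.58195962] [ 3.25173519e-04  9.98651105e-01 -5.19216281e-02 -9.62711433e-05]
```

View pics/w14.png

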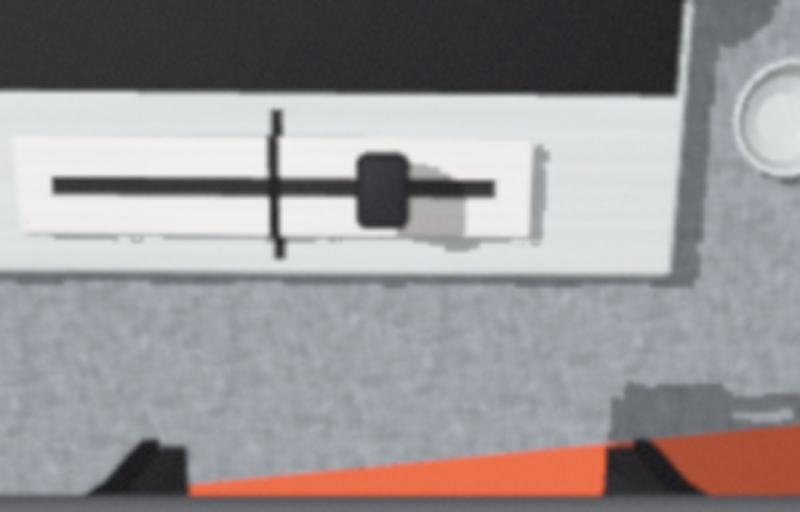

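```bash
python3 - <<'E'
from h import *
from cell import bot
np.set_printoptions(precision=1,suppress=True)
w=np.load("w14.npy");st=dict(eef_pos=w[:3],orientation=w[3:])
W=wrist(bot.camera_info("wrist"),st)
P=lambda x,y,z: at(W,((x+.5)/3.2-.5+130,(y+.5)/3.2-.5+80),z)
m=P(273.5,186,59.5);e0=P(495,188,59.5);e1=P(52,185,59.5)
b=P(383,190,99.5)
print("mark",m,"ends",e0,e1,np.linalg.norm(e0-e1))
print("block size",np.linalg.norm(P(357,190,99.5)-P(409,190,99.5)),np.linalg.norm(P(383,152,99.5)-P(383,228,99.5)))
d=(e1-e0)/np.linalg.norm(e1-e0);print("dir",d,np.degrees(np.arctan2(-d[0],d[1])))
print("block",b,"along",(b-e0)@d,"mark along",(m-e0)@d,"to go",(m-b)@d)
for n,X in(("block",b),("mark",m)): print(n,totool(st,X-st["eef_pos"]))
E
```

```text
mark [485.7 265.2  59.5] ends [475.6 176.2  59.5] [495.4 354.1  59.5] 178.96326849061472
block size 18.68283907843746 26.75220155692914
dir [0.1 1.  0. ] -6.366629667659075
block [480.9 220.7  99.5] along 44.78327812471054 mark along 89.54378507441353 to go 44.76050694970299
block [ 54.6  -4.4 125.1]
mark [ 54.8 -49.2 165. ]
```

Request:
move_arm --plan '[[[15, -1, 10], 0], [[35, -3, 35], 0], [[50, -4, 70], 0], [[55, -4, 105], 0], [[55, -4, 135], 0], [[55, -4, 155], 0], [[55, -4, 167], 0], [[55, -4, 172], 0], [[55, -4, 172], 0], [[55, -4, 172], 0]]'

```text
clock: 17.58
eef_pos: [481.9, 221.5, 54.0]
orientation: [-0.0, 0.999, -0.052, 0.001]
force: [0.9, 0.4, 1.0]
grip_width: 0.952
```

```bash
python3 look.py l15 290 400 210 310
```

```text
17.5833 [481.91121174 221.46422259  53.99997056] 0.9519524963324757 [0.89355209 0.43541778 1.01280344] [-0.01298385 -0.02114748 -0.00675641]
(384, 812, 3)
```

View pics/l15.png

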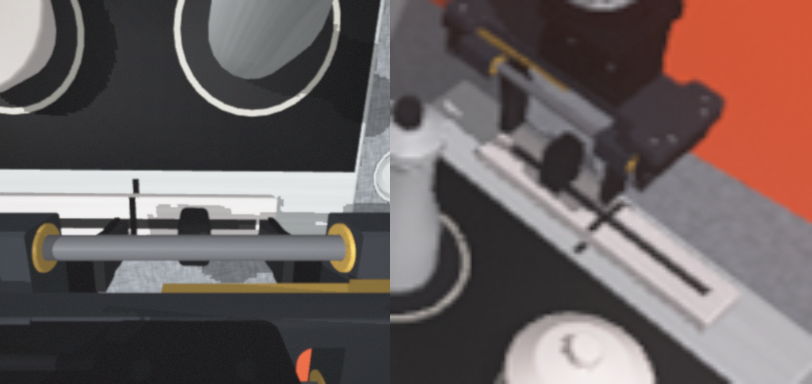

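Request:
move_arm --plan '[[[0, 0, 3], 0], [[0, 0, 5], 0], [[0, 0, 5], 0], [[0, 0, 5], 0], [[0, 0, 5], 0], [[0, 0, 5], 0], [[0, 0, 5], 0], [[0, 0, 5], 0], [[0, 0, 5], 0], [[0, 0, 5], 0], [[0, 0, 5], 0], [[0, 0, 5], 0], [[0, 0, 5], 0], [[0, 0, 5], 0], [[0, 0, 5], 0]]' --fingers 0 --newtons 12

```text
clock: 18.93
eef_pos: [480.8, 221.2, 48.0]
orientation: [-0.0, 0.999, -0.051, -0.0]
force: [0.9, 1.0, 0.1]
grip_width: 0.228
```

```bash
python3 look.py l16 290 400 210 310; python3 -c "
from h import *
from cell import bot
st=bot.get_state();print(totool(st,np.array([485.7,265.2,48])-st['eef_pos']))"
```

```text
18.9333 [480.84529876 221.15770894  48.01887635] 0.22818503043748056 [0.94776194 1.00399157 0.0801107 ] [ 0.04904866  0.04801512 -0.08789553]
(384, 812, 3)
[ 3.08153702e-01 -4.43288094e+01  6.57947125e-03]
```

View pics/l16.png

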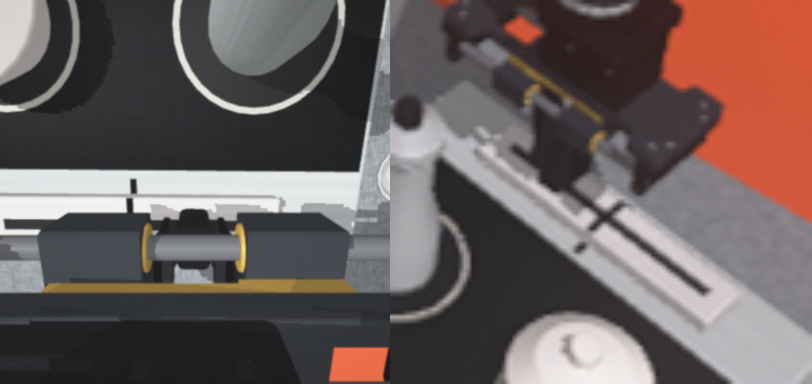

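Width 0.228 is about 20 mm, so the control is gripped. I'll slide it 44.5 mm along the track.

Request:
move_arm --plan '[[[0, -2, 0], 0], [[0, -5, 0], 0], [[0, -9, 0], 0], [[0, -14, 0], 0], [[0, -19, 0], 0], [[0, -24, 0], 0], [[0, -29, 0], 0], [[0, -34, 0], 0], [[0, -38, 0], 0], [[0, -41.5, 0], 0], [[0, -44, 0], 0], [[0, -44.5, 0], 0], [[0, -44.5, 0], 0], [[0, -44.5, 0], 0], [[0, -44.5, 0], 0]]'

```text
clock: 20.28
eef_pos: [485.8, 265.9, 48.0]
orientation: [-0.001, 0.999, -0.051, 0.0]
force: [3.4, 1.3, -2.3]
grip_width: 0.228
```

Request:
move_arm --plan '[[[0, 0, 0], 0], [[0, 0, 0], 0], [[0, 0, 0], 0], [[0, 0, 0], 0], [[0, 0, 0], 0], [[0, 0, 0], 0], [[0, 0, -10], 0], [[0, 0, -30], 0], [[0, 0, -60], 0], [[-15, 0, -95], 0], [[-35, 0, -130], 0], [[-50, 0, -155], 0], [[-60, 0, -170], 0], [[-60, 0, -175], 0], [[-60, 0, -175], 0], [[-60, 0, -175], 0]]' --fingers 0.7

```text
clock: 21.62
eef_pos: [426.2, 270.9, 222.5]
orientation: [0.0, 0.999, -0.052, -0.0]
force: [0.0, -0.4, -0.2]
grip_width: 0.698
```

```bash
python3 - <<'E'
from h import *
from cell import bot
import cv2
st=bot.get_state();print(st["eef_pos"],st["orientation"],st["clock"])
im=bot.snapshot("wrist")[:,:,::-1].copy()
np.save("w17.npy",np.concatenate([st["eef_pos"],st["orientation"]]))
cv2.imwrite("pics/w17.png",cv2.resize(im[80:240,130:380],None,fx=3.2,fy=3.2,interpolation=cv2.INTER_CUBIC))
s=bot.snapshot("scene")[:,:,::-1];cv2.imwrite("pics/s17.png",s)
E
```

```text
[426.16385526 270.94292028 222.50504697] [ 2.96467393e-04  9.98658183e-01 -5.17855598e-02 -2.97511724e-05] 21.6167
```

View pics/w17.png

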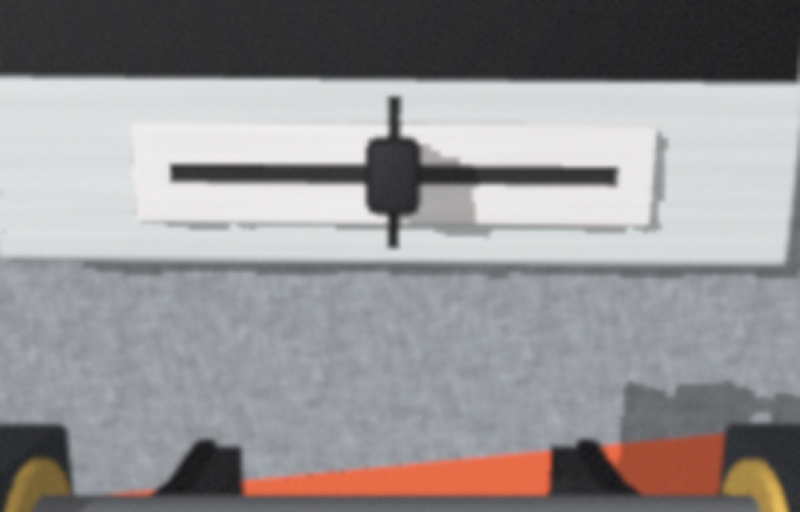

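View pics/s17.png

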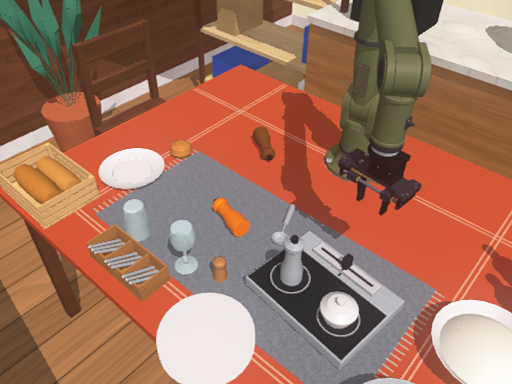

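The control's centre (393,176) sits on the mark line (394), seen straight on. The jug is upright in the ring at scene (291,262), and everything else is where it was.

```bash
python3 -c "
from cell import bot
print(bot.get_state()['force']); print(bot.finish_job())"
```

```text
[0.98167413 0.02490424 0.08884031]
the job is handed in; nothing more can be done
None
```

The jug is standing upright inside the free ring and the heat control is on its middle mark. I handed the job in at about 21.7 s, with the arm clear of everything.

- **Jug:** I gripped it by the lid band and tipped it up about its foot on the table. I then carried it over and lowered it in small steps until it touched, with about 5 N of contact before release. The last picture shows it upright and free in the ring, and the ring centre matched my estimate to about 2 mm.
- **Heat control:** I gripped it and slid it 44.5 mm. Seen straight on, its centre is within 1 pixel (under 1 mm) of the mark line.
- **First grasp:** It missed, because the fingers closed just above the lid. The jug did not move.
- **Fingertip position:** In the pictures the fingertips were about 25–30 mm nearer the palm than the stated 8 mm ahead of the TCP. I corrected for that, and the later grips closed on 51 mm for the lid band and 20 mm for the control, about as expected.
- **Other objects:** The last scene picture shows nothing else visibly moved. I checked that by eye, without measuring each object.

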